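Lean the die plate on the angled rest

ROBOT

A 6-joint arm with a two-finger parallel gripper is mounted at the origin on a cart in front of the work surface, level with it; the furniture and walls round the work are solid. World frame = base frame: x ahead of the robot, y to its left, z up, the work surface at z = 0. Lengths are in m, angles in rad, forces in N, time in s.
With the tool pointing down it reaches from about 0.225 to 0.875 m from the base axis. Payload 3.4 kg.
Tool frame: the origin (TCP) lies midway between the tips of the shut fingers; the grasp point (between the pads) lies 19 mm behind it; x points along the fingers, y is the direction in which the jaws open and shut, and the axes are right-handed (so a half turn about x gives the same grasp; the last joint's range is limited). The gripper opens to 85 mm and grips with 20 to 120 N. Pads are 22 mm wide; open, the fingers measure 114 mm over their backs; the gripper's body (76 mm by 85 mm) begins 54 mm behind the grasp point. The pads swing forward as they close: fully open they stand 13 mm farther back than shut.
Start: joints at [1.063, 0.276, 1.505, -0, 1.361, -0.121], TCP at [0.217, 0.533, 0.231] pointing down, gripper open.
Joint ranges: [-2.89, 2.89], [-0.75, 2.08], [0.22, 2.7], [-1.18, 4.32], [0.11, 2.71], [-2.7, 2.7]. Speed limits (rad/s): [2.57, 2.57, 3.14, 3.14, 3.14, 3.14].

INTERFACE

Orientations are given as a unit quaternion [w, x, y, z].
In Python, from rig import manip, get_image, get_calibration, ticket gives the robot as it stands. The module is installed in compiled form; this text tells all that it offers.
- The arm moves only by the tool arm_command, never from a script. Its argument "series" is text: rows parted by semicolons, each of 7 numbers parted by spaces: the shift along the tool's x, y, z in units of 0.1 m (1.0 is 0.1 m), then the turn, a rotation vector about the tool's x, y, z in units of pi rad (1.0 is pi rad), then the opening, from -1 (shut) to 1 (fully open), so that 0 is half open. In form: tx ty tz rx ry rz claw; .... A call has 1 to 12 rows; each row shifts and turns the commanded pose from where the row before left it, along the tool's axes as they then stand; what a row does not reach is not made up. A row lasts 1/12 s, in which the tool goes at most 41.7 mm and 7.16 degrees, less where a joint would pass 70% of its speed; a pose out of reach is approached as far as the arm can. A call with a number of a shift or a turn outside -1 to 1 is refused whole. A call with a gripper value outside its range is refused whole. The fingers move at their own pace and stop on an object; "squeeze" is the grip in N (left out, the last holds). Time passes only in rows, so rows that do not move let the fingers close. It gives the time, the measured TCP pose, the force and the opening at its end, in the units of the state.
- manip.get_state(): the state, without advancing time (a new reading comes with each control period).
- get_image(name): name is "scene" or "top" or "wrist"; returns the picture (400x640x3 uint8, red, green, blue); there is no depth.
- get_calibration(name): a dict with "fx", "fy", "cx", "cy" (pixels), "cam_to_world" (4x4, takes a point from camera to world coordinates); the wrist camera has in their place "tool_from_camera" (4x4, takes a point from camera to tool coordinates, whose origin is the TCP and whose axes are the tool frame's). Camera axes: x right, y down, z forward; pixel columns grow to the right and rows downward; lengths in m; the calibration is good to about 2 mm. A picture is of the moment at which its call begins: read the wrist's pose just before it. get_calibration takes no time and is no camera call.
- ticket.sign_off(): hands the job in, once; it reports no verdict.
The state is a dict: "clock": time; "qpos": joint angles; "qd": joint speeds; "effort": joint torques, N m; "position": TCP position; "ee_rot": TCP orientation; "contact_force": force on the tool from outside, world axes, zero at the start; "moment": the same for the moment, N m; "width": finger opening in m.
Only numpy, scipy, OpenCV 4.12 (cv2) and the standard library are available. Lean on these libraries where they do the work, as an engineer would, in place of code of your own. Each camera call takes 0.05 s, during which the arm holds its last target. There are 200 camera calls.

TASK

Take the black die plate that stands upright in the slotted wooden stand and lean it on the blue rest: its lower short edge on the blue base between the yellow lip and the steel rail, its back against the rail, about in the middle of the rail and sloping back about 25 degrees from upright. Let go so that it stays there without sliding, and leave the tan bearing plate undisturbed.

Things in the scene. Friction and masses are not known exactly. Their poses are not given: they have to be found in the camera images.
- plate_center (a point): centre of the loose black steel die plate, 60 wide, 79 tall, 8 thick, 0.25 kg, upright on a 60 mm edge in a pale wooden slotted stand (fixed, 70 x 80 x 24 high, slot floor at z = 8), so its centre starts at z = 47.5, its top at 87, the top 63 mm clear of the stand. Own axes: x along the width, y the height, z the thickness. Like plates stacked flat at the back are fixed and not meant.
- rest: the fixed rest: blue base 100 (x) x 110 (y) x 6; origin centre of its underside on the work surface, z up, -x its front (towards the robot), y along the rail. Yellow lip across the front, 100 long, x = -20.5 to -14.5, top at z = 18. Round steel rail, 10 in diameter, 100 long, its axis at x = 18, z = 42, on posts at y = -42 and 42.
- rest_seat (a point): point on the rest (its x = 9, y = 0, z = 43.5; same axes) where the plate's centre lies when it slopes back 25 degrees, upper end to the rest's rear (+x). Its lower rear edge is then on the base at x = -4; the rail touches its rear face 42 mm up from that edge, so the upper 37 mm stays free for fingers. Foot against the lip: about 29 degrees.
- bearing_center (a point): bystander: centre of a loose square tan cast bearing plate with a big hole, 56 x 56 and 20 thick, standing on edge at the right of the work; leave it alone

How it is judged:
At the end, for the whole second after the job is handed in: the plate rests still on the blue rest, on its 60 mm edge between lip and rail, leaning back on the rail 15 to 35 degrees from upright, within 12 degrees of the rail's direction, its centre within 20 mm of mid-rail (13 mm front to back, 9 mm in height); the bearing plate moved under 20 mm (angle between the y axis of plate_center and the z axis of rest, either way round between 0.262 and 0.611 rad and angle between the x axis of plate_center and the y axis of rest, either way round below 0.21 rad and x of plate_center in the frame of rest between -0.004 and 0.022 m and y of plate_center in the frame of rest between -0.02 and 0.02 m and z of plate_center in the frame of rest between 0.034 and 0.053 m and linear speed of plate below 0.01 m/s and angular speed of plate below 0.1 rad/s and distance of bearing_center from where it was at the start of the episode below 0.02 m); the robot touches nothing.
It fails at once if the tan bearing plate is moved more than 20 mm (distance of bearing_center from where it was at the start of the episode above 0.02 m).
It also fails if it takes over 32 s, if anything falls off the work surface, if the arm or the gripper's body presses on something with over 40 N, if the wrist force passes 120 N, or if a joint passes its speed limit or range.

## Working session

There is one attempt and no reset: what is moved stays moved. The work goes in short steps, Python scripts to look and compute and a tool call to move; the robot and the scene stay as the last step left them, time stands still between calls to the robot, and variables do not carry over. Pictures are saved under pics/ and viewed, about 8 in all and at most 12, crops included, and the job is handed in when it is done.

Besides the shell and the picture viewer there is one more tool, called after "Emit:" as a command line: name --argument value ..., lists and objects as JSON in quotes. arm_command: Moves the arm, as the interface text tells. Shifts and turns lie within -1 to 1; 1 stands for 0.1 m of shift or pi rad of turn. Its arguments: {"type":"object","properties":{"series":{"type":"string"},"squeeze":{"type":"number"}},"required":["series"]}

```bash
mkdir -p pics
python3 - <<'E'
from rig import manip, get_image, get_calibration
import cv2, numpy as np
np.set_printoptions(precision=4,suppress=True)
print(manip.get_state())
for n in ("scene","top"):
    im=get_image(n); cv2.imwrite(f"pics/{n}0.png",im[:,:,::-1]); print(n,get_calibration(n))
print(get_calibration("wrist"))
E
```

```text
{'clock': 0.0, 'qpos': array([ 1.063 ,  0.2766,  1.5061,  0.    ,  1.3607, -0.121 ]), 'qd': array([ 0.0017, -0.0008,  0.0009, -0.001 ,  0.001 , -0.0016]), 'effort': array([ -0.0016, -41.677 , -24.5809,  -0.0002,   0.0107,  -0.    ]), 'position': array([0.2167, 0.5321, 0.2304]), 'ee_rot': array([ 0.6937,  0.1353,  0.6941, -0.1365]), 'contact_force': array([-0.5771,  0.1533,  0.7037]), 'moment': array([-0.0355, -0.0223, -0.027 ]), 'width': 0.08539085192162957}
scene {'fx': 445.38845045906464, 'fy': 445.38845045906464, 'cx': 318.6453866602095, 'cy': 203.4338883897642, 'cam_to_world': array([[ 0.3841,  0.7628, -0.5203,  0.983 ],
       [ 0.9232, -0.3237,  0.2069, -0.1723],
       [-0.0106, -0.5598, -0.8286,  0.7625],
       [ 0.    ,  0.    ,  0.    ,  1.    ]])}
top {'fx': 439.7194585740276, 'fy': 439.7194585740276, 'cx': 320.2576174020701, 'cy': 202.7574413251365, 'cam_to_world': array([[ 0.0096, -0.9963,  0.0857,  0.4729],
       [-0.9997, -0.0117, -0.0234,  0.019 ],
       [ 0.0243, -0.0855, -0.996 ,  0.9259],
       [ 0.    ,  0.    ,  0.    ,  1.    ]])}
{'fx': 343.9961465184577, 'fy': 343.9961465184577, 'cx': 319.54276888064993, 'cy': 202.94433268060274, 'tool_from_camera': array([[-0.0001, -0.2976,  0.9547, -0.1426],
       [ 1.    ,  0.0003,  0.0002, -0.0004],
       [-0.0003,  0.9547,  0.2976, -0.0753],
       [ 0.    ,  0.    ,  0.    ,  1.    ]])}
```

View pics/top0.png

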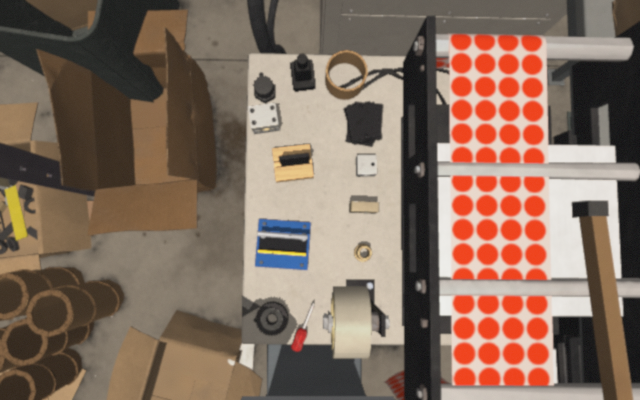

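View pics/scene0.png

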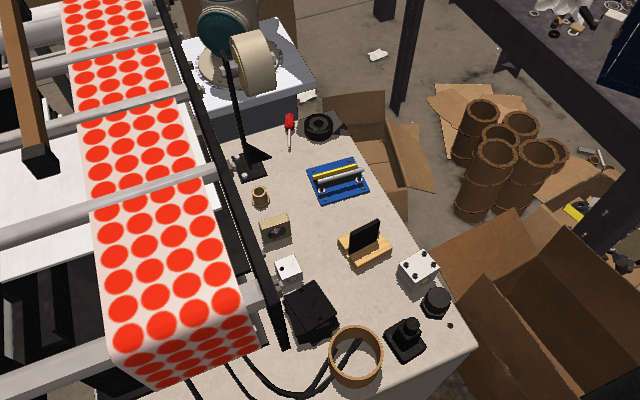

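```bash
cat > h.py <<'E'
import cv2, numpy as np
from scipy.spatial.transform import Rotation as R
from rig import manip, get_image, get_calibration
np.set_printoptions(precision=4,suppress=True)
def Rt(s): q=s["ee_rot"]; return R.from_quat([q[1],q[2],q[3],q[0]]).as_matrix()
def cam(n,s=None):
    c=get_calibration(n)
    if n!="wrist": return c,c["cam_to_world"]
    T=np.eye(4); T[:3,:3]=Rt(s); T[:3,3]=s["position"]; return c,T@c["tool_from_camera"]
def ray(c,T,p,z):
    p=np.atleast_2d(p).astype(float); d=np.c_[(p[:,0]-c["cx"])/c["fx"],(p[:,1]-c["cy"])/c["fy"],np.ones(len(p))]@T[:3,:3].T
    o=T[:3,3]; return o+d*((z-o[2])/d[:,2])[:,None]
def pix(c,T,P):
    q=(np.atleast_2d(P)-T[:3,3])@T[:3,:3]; return np.c_[q[:,0]/q[:,2]*c["fx"]+c["cx"],q[:,1]/q[:,2]*c["fy"]+c["cy"]]
def big(m):
    cs,_=cv2.findContours(m.astype(np.uint8),cv2.RETR_EXTERNAL,cv2.CHAIN_APPROX_NONE); return max(cs,key=cv2.contourArea)[:,0]
def rect(c,T,pts,z):
    w=ray(c,T,pts,z)[:,:2]; return cv2.minAreaRect((w*1000).astype(np.float32))
E
python3 - <<'E'
from h import *
s=manip.get_state(); print("R",Rt(s))
for n,wins in (("top",dict(rest=(240,200,330,285),plate=(265,140,325,185),bear=(340,190,385,220))),("scene",dict(rest=(295,145,380,215),plate=(325,205,400,275),bear=(255,210,295,248)))):
    im=cv2.imread(f"pics/{n}0.png"); hsv=cv2.cvtColor(im,cv2.COLOR_BGR2HSV); c,T=cam(n)
    def sub(w,lo,hi):
        m=np.zeros(im.shape[:2],bool); x0,y0,x1,y1=w; m[y0:y1,x0:x1]=cv2.inRange(hsv,lo,hi)[y0:y1,x0:x1]>0; return m
    print(n,"blue",rect(c,T,big(sub(wins["rest"],(95,100,40),(125,255,255))),.006))
    print(n,"yellow",rect(c,T,big(sub(wins["rest"],(20,120,120),(35,255,255))),.018))
    b=big(sub(wins["plate"],(0,0,0),(180,255,60))); r=cv2.minAreaRect(b.astype(np.float32)); print(n,"plate px",cv2.approxPolyDP(b,2,True)[:,0].tolist(),rect(c,T,b,.087))
    x0,y0,x1,y1=wins["plate"]
    print(n,"wood",rect(c,T,big(sub(wins["plate"],(8,70,90),(25,255,255))),.024))
    print(n,"bear",rect(c,T,big(sub(wins["bear"],(8,40,60),(28,255,255))),.056))
im=cv2.imread("pics/top0.png")[130:280,240:400]; cv2.imwrite("pics/c1.png",cv2.resize(im,None,fx=4,fy=4,interpolation=2))
im=cv2.imread("pics/scene0.png")[150:275,250:410]; cv2.imwrite("pics/c2.png",cv2.resize(im,None,fx=4,fy=4,interpolation=2))
E
```

```text
R [[-0.0008  0.3772  0.9261]
 [-0.0014  0.9261 -0.3772]
 [-1.     -0.0016 -0.0002]]
top blue ((465.720703125, 74.85555267333984), (106.70340728759766, 97.21642303466797), 86.6651382446289)
top yellow ((449.1226501464844, 76.08081817626953), (96.51950073242188, 6.674630641937256), 86.44635772705078)
top plate px [[308, 156], [286, 156], [280, 160], [283, 165], [307, 162]] ((628.4513549804688, 50.437469482421875), (16.80604362487793, 54.49147415161133), 7.217461109161377)
top wood ((633.6024780273438, 56.241641998291016), (72.96263122558594, 80.67131805419922), 7.301867961883545)
top bear ((538.4212036132812, -89.5797119140625), (31.894886016845703, 65.84612274169922), 0.681232750415802)
scene blue ((467.5010681152344, 75.62574005126953), (108.11598205566406, 100.37588500976562), 86.52017211914062)
scene yellow ((449.115478515625, 77.03645324707031), (99.22238159179688, 5.807199478149414), 86.79734802246094)
scene plate px [[378, 219], [350, 233], [349, 254], [375, 241]] ((652.6326293945312, 42.5407829284668), (37.1813850402832, 81.53124237060547), 6.649076461791992)
scene wood ((653.6034545898438, 57.422210693359375), (48.175048828125, 86.805908203125), 11.408750534057617)
scene bear ((557.5694580078125, -92.85861206054688), (74.06596374511719, 82.11759948730469), 69.1884994506836)
```

View pics/c1.png

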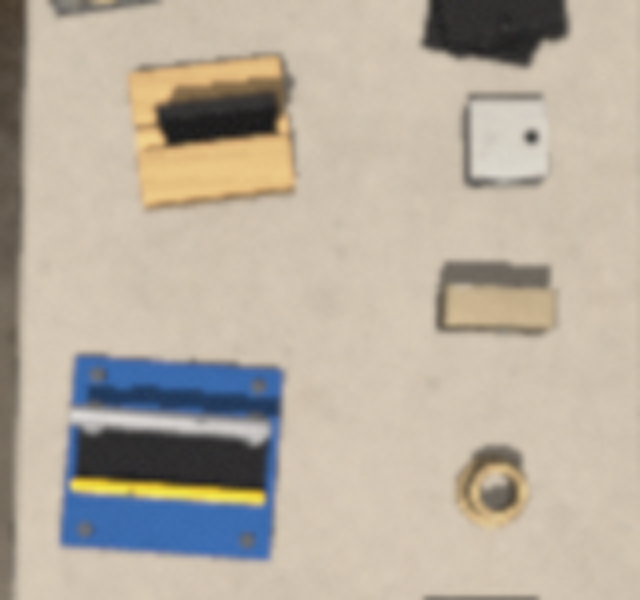

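Emit:
arm_command --series "0.0167 -0.161 0.313 0 0 0 1;0.0167 -0.161 0.313 0 0 0 1;0.0167 -0.161 0.313 0 0 0 1;0.0167 -0.161 0.313 0 0 0 1;0.0167 -0.161 0.313 0 0 0 1;0.0167 -0.161 0.313 0 0 0 1;0.0167 -0.161 0.313 0 0 0 1;0.0167 -0.161 0.313 0 0 0 1;0.0167 -0.161 0.313 0 0 0 1;0.0167 -0.161 0.313 0 0 0 1;0.0167 -0.161 0.313 0 0 0 1;0.0167 -0.161 0.313 0 0 0 1"

```text
clock: 1.1
position: [0.4925, 0.2103, 0.2108]
ee_rot: [0.694, 0.136, 0.694, -0.136]
contact_force: [0.8, 1.6, -0.4]
width: 0.0852
```

Emit:
arm_command --series "0.0167 -0.161 0.313 0 0 0 1;0.0167 -0.161 0.313 0 0 0 1;0.0167 -0.161 0.313 0 0 0 1;0.0167 -0.161 0.313 0 0 0 1;0.0167 -0.161 0.313 0 0 0 1;0.0167 -0.161 0.313 0 0 0 1;0 0 0 0.0375 0 0 1;0 0 0 0.0375 0 0 1;0 0 0 0.0375 0 0 1;0 0 0 0.0375 0 0 1;0 0 0 0.0375 0 0 1;0 0 0 0.0375 0 0 1"

```text
clock: 2.1
position: [0.6291, 0.0515, 0.2005]
ee_rot: [0.602, 0.369, 0.603, -0.37]
contact_force: [0.3, 0.5, 0.1]
width: 0.0853
```

Emit:
arm_command --series "0 0 0 0.0375 0 0 1;0 0 0 0.0375 0 0 1;0 0 0 0.0375 0 0 1;0 0 0 0 0 0 1;0 0 0 0 0 0 1"

```text
clock: 2.52
position: [0.6291, 0.0517, 0.2008]
ee_rot: [0.53, 0.467, 0.531, -0.468]
contact_force: [0.2, 0.3, 0.8]
width: 0.0852
```

Run:
```python
from h import *
s=manip.get_state(); im=get_image("wrist"); cv2.imwrite("pics/w1.png",im[:,:,::-1]); np.save("s1.npy",s,allow_pickle=True)
print(s["position"],Rt(s),s["qpos"])
c,T=cam("wrist",s); print(T[:3,3], pix(c,T,[[.63,.05,.087]]))
c,T=cam("scene"); print("scene top edge",ray(c,T,[[378,219],[350,233]],.087))
```

```text
[0.6291 0.0517 0.2008] [[-0.0009  0.992   0.1264]
 [ 0.0001  0.1264 -0.992 ]
 [-1.     -0.0009 -0.0002]] [-0.0283  0.3778  1.428   0.0001  1.3367 -0.155 ]
[0.6202 0.1263 0.3434] [[319.8818 199.4549]]
scene top edge [[0.6312 0.0811 0.087 ]
 [0.6379 0.023  0.087 ]]
```

View pics/w1.png

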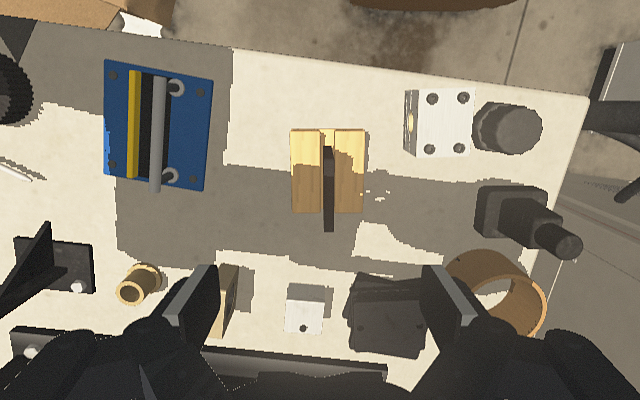

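Run:
```python
from h import *
s=np.load("s1.npy",allow_pickle=True).item(); c,T=cam("wrist",s)
im=cv2.imread("pics/w1.png"); hsv=cv2.cvtColor(im,cv2.COLOR_BGR2HSV)
m=np.zeros(im.shape[:2],bool); m[125:245,310:345]=(hsv[125:245,310:345,2]<75)
for r in range(135,240,6):
    x=np.flatnonzero(m[r]); 
    if len(x): print(r,x.min(),x.max(),len(x),hsv[r,328].tolist())
b=big(m); print(cv2.boundingRect(b)); print(rect(c,T,b,.087))
b=big((hsv[:,:,0]>95)&(hsv[:,:,0]<125)&(hsv[:,:,1]>100)&(np.arange(640)<230)&(np.arange(400)[:,None]>45)&(np.arange(400)[:,None]<200)); print("blue",rect(c,T,b,.006))
b=big((hsv[:,:,0]>18)&(hsv[:,:,0]<35)&(hsv[:,:,1]>120)&(np.arange(640)<160)&(np.arange(640)>115)&(np.arange(400)[:,None]<200)&(np.arange(400)[:,None]>50)); print("yel",rect(c,T,b,.018))
b=big((hsv[:,:,0]>8)&(hsv[:,:,0]<28)&(hsv[:,:,1]>70)&(np.arange(640)<372)&(np.arange(640)>285)&(np.arange(400)[:,None]<220)&(np.arange(400)[:,None]>120)); print("wood half",rect(c,T,b,.024))
```

```text
147 323 330 8 [15, 59, 61]
153 323 332 10 [16, 72, 67]
159 323 333 3 [16, 56, 77]
165 323 323 1 [13, 55, 88]
171 323 323 1 [14, 50, 87]
177 323 333 11 [14, 81, 69]
183 323 333 11 [18, 80, 70]
189 323 333 11 [12, 73, 70]
195 323 333 11 [18, 63, 69]
201 323 333 11 [11, 61, 71]
207 324 333 10 [10, 59, 65]
213 324 333 10 [18, 66, 66]
219 324 333 10 [15, 54, 66]
225 324 333 10 [20, 57, 67]
231 324 333 10 [18, 47, 70]
(323, 146, 11, 86)
((635.1964721679688, 58.249961853027344), (7.8415398597717285, 67.89990997314453), 7.943647384643555)
blue ((467.79547119140625, 76.44403076171875), (108.33020782470703, 99.4090347290039), 86.49253845214844)
yel ((451.91595458984375, 77.49087524414062), (99.16985321044922, 10.443717002868652), 86.43987274169922)
wood half ((635.5961303710938, 58.967037200927734), (69.65104675292969, 81.66104125976562), 7.578439235687256)
```

Emit:
arm_command --series "0.1 0.062 -0.015 -0.002 0 0 1;0.25 0 0 0 0 0 1;0.25 0 0 0 0 0 1;0.25 0 0 0 0 0 1;0.25 0 0 0 0 0 1;0.2 0 0 0 0 0 1;0.108 0 0 0 0 0 1;0 0 0 0 0 0 0.2;0 0 0 0 0 0 -0.5;0 0 0 0 0 0 -1;0 0 0 0 0 0 -1;0 0 0 0 0 0 -1" --squeeze 50

```text
clock: 3.57
position: [0.6364, 0.0539, 0.062]
ee_rot: [0.532, 0.467, 0.531, -0.466]
contact_force: [-0.6, 0.8, 0.3]
width: 0.0258
```

Emit:
arm_command --series "0 0 0 0 0 0 -1;0 0 0 0 0 0 -1;0 0 0 0 0 0 -1;0 0 0 0 0 0 -1;0 0 0 0 0 0 -1;0 0 0 0 0 0 -1"

```text
clock: 4.07
position: [0.636, 0.0539, 0.0616]
ee_rot: [0.532, 0.467, 0.531, -0.466]
contact_force: [-0.9, -0.3, 5.9]
width: 0.0069
```

Emit:
arm_command --series "-0.1 0 0 0 0 0 -1;-0.2 0 0 0 0 0 -1;-0.25 0 0 0 0 0 -1;-0.25 0 0 0 0 0 -1;-0.2 0 0 0 0 0 -1;-0.1 0 0 0 0 0 -1;0 0 0 0 0 0 -1;0 0 0 0 0 0 -1"

```text
clock: 4.73
position: [0.6348, 0.0539, 0.1699]
ee_rot: [0.531, 0.466, 0.532, -0.467]
contact_force: [-0.3, 0.6, -3.2]
width: 0.0071
```

Run:
```python
from h import *
s=manip.get_state(); im=get_image("wrist"); im2=get_image("scene"); np.save("s2.npy",s,allow_pickle=True)
cv2.imwrite("pics/w2f.png",im[:,:,::-1]); cv2.imwrite("pics/s2f.png",im2[:,:,::-1])
print(s["position"],Rt(s),s["width"],s["contact_force"])
a=cv2.resize(im[100:340,180:480],(500,400)); b=cv2.resize(im2[120:280,290:410],(300,400)); cv2.imwrite("pics/c3.png",np.hstack([a,b])[:,:,::-1])
```

```text
[0.6348 0.0539 0.1699] [[-0.0009  0.9916  0.1296]
 [ 0.0001  0.1296 -0.9916]
 [-1.     -0.0008 -0.0002]] 0.007077041715043526 [-0.3201  0.5827 -3.1915]
```

View pics/c3.png

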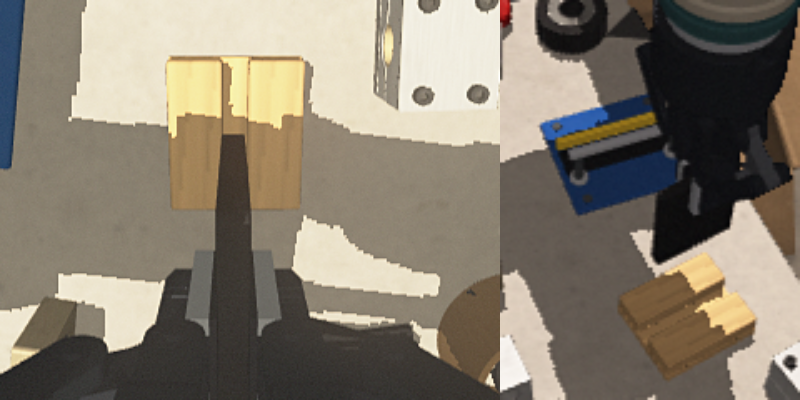

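Run:
```python
from h import *
s=np.load("s2.npy",allow_pickle=True).item(); c,T=cam("wrist",s)
im=cv2.imread("pics/w2f.png"); v=cv2.cvtColor(im,cv2.COLOR_BGR2HSV)[:,:,2]
m=np.zeros(v.shape,bool); m[165:250,300:345]=v[165:250,300:345]<72
for r in range(176,250,8):
    x=np.flatnonzero(m[r]); print(r,(x.min(),x.max(),len(x)) if len(x) else None)
print("bottom near end",ray(c,T,[[313,181],[326,181]],.118)) 
P=lambda x,y,z:s["position"]+Rt(s)@np.array([x,y,z])
# expected corners: bottom at TCP +.052 along x
for z in(-.03,.03):print(P(.052,0,z), pix(c,T,P(.052,0,z)), pix(*cam("scene"),P(.052,0,z)), pix(*cam("scene"),P(-.027,0,z)))
```

```text
176 None
184 (np.int64(313), np.int64(326), 9)
192 (np.int64(312), np.int64(326), 14)
200 (np.int64(312), np.int64(327), 13)
208 (np.int64(311), np.int64(328), 18)
216 (np.int64(311), np.int64(329), 19)
224 (np.int64(310), np.int64(329), 20)
232 (np.int64(309), np.int64(330), 19)
240 (np.int64(309), np.int64(330), 22)
248 (np.int64(309), np.int64(330), 22)
bottom near end [[0.6279 0.0812 0.118 ]
 [0.6354 0.0822 0.118 ]]
[0.6309 0.0836 0.118 ] [[318.7332 177.6033]] [[381.0312 208.8794]] [[386.3098 181.4671]]
[0.6387 0.0241 0.1179] [[318.7693 270.4548]] [[351.6948 223.8869]] [[354.3074 197.2517]]
```

Run:
```python
import cv2
im=cv2.imread("pics/s2f.png")[160:240,330:400]; cv2.imwrite("pics/c4.png",cv2.resize(im,None,fx=7,fy=7,interpolation=2))
```

```text
(no output)
```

View pics/c4.png

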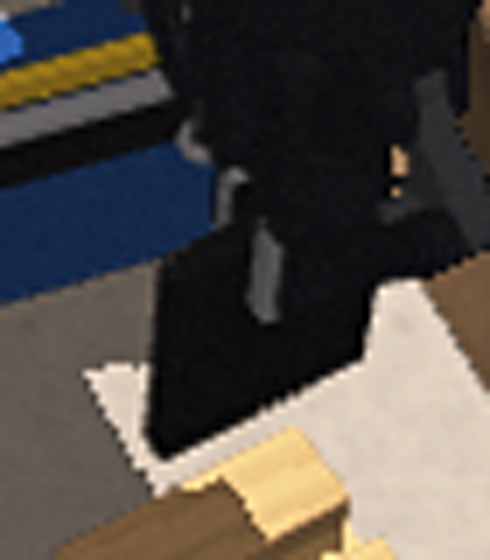

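Emit:
arm_command --series "0.05 -0.25 -0.07 0 0 0 -1;0.05 -0.25 -0.07 0 0 0 -1;0.05 -0.25 -0.07 0 0 0 -1;0.05 -0.25 -0.07 0 0 0 -1;0.05 -0.25 -0.07 0 0 0 -1;0.05 -0.25 -0.07 0 0 0 -1;0 0 0 0.0304 0 0 -1;0 0 0 0.0304 0 0 -1;0 0 0 0 0 -0.0347 -1;0 0 0 0 0 -0.0347 -1;0 0 0 0 0 -0.0347 -1;0 0 0 0 0 -0.0347 -1"

```text
clock: 5.83
position: [0.4814, 0.0761, 0.14]
ee_rot: [-0.36, -0.397, -0.585, 0.608]
contact_force: [-0.2, -1.0, -3.1]
width: 0.0072
```

Emit:
arm_command --series "0 0 0 0 0 0 -1;0 0 0 0 0 0 -1;0 0 0 0 0 0 -1"

```text
clock: 6.08
position: [0.4801, 0.0761, 0.1397]
ee_rot: [-0.361, -0.398, -0.585, 0.608]
contact_force: [-0.6, -0.6, -2.6]
width: 0.007
```

Run:
```python
from h import *
s=manip.get_state(); im=get_image("wrist"); im2=get_image("scene"); np.save("s3.npy",s,allow_pickle=True)
cv2.imwrite("pics/w3f.png",im[:,:,::-1]); cv2.imwrite("pics/s3f.png",im2[:,:,::-1])
r=Rt(s); print(s["position"],r,s["width"],s["contact_force"],s["qpos"],np.degrees(np.arctan2(r[1,2],r[0,2]))+90)
e=np.array([.998,-.061,0]);tgt=np.array([.4675,.076,0])+.0133*e+np.array([0,0.001,.056])
d=tgt-s["position"]; print("world delta",d,"tool delta",r.T@d)
a=cv2.resize(im[60:340,150:500],(500,400)); b=cv2.resize(im2[120:240,280:400],(300,300)); b=np.vstack([b,np.zeros((100,300,3),np.uint8)]); cv2.imwrite("pics/c5.png",np.hstack([a,b])[:,:,::-1])
```

```text
[0.4801 0.0761 0.1397] [[-0.4223  0.9044 -0.0609]
 [ 0.0258 -0.0552 -0.9981]
 [-0.9061 -0.4231 -0.    ]] 0.007011170167144213 [-0.6355 -0.6386 -2.5705] [-0.0042  0.456   1.5498  0.024   1.5721  0.0515] -3.4935296719539934
world delta [ 0.0007  0.     -0.0837] tool delta [ 0.0755  0.036  -0.0001]
```

View pics/c5.png

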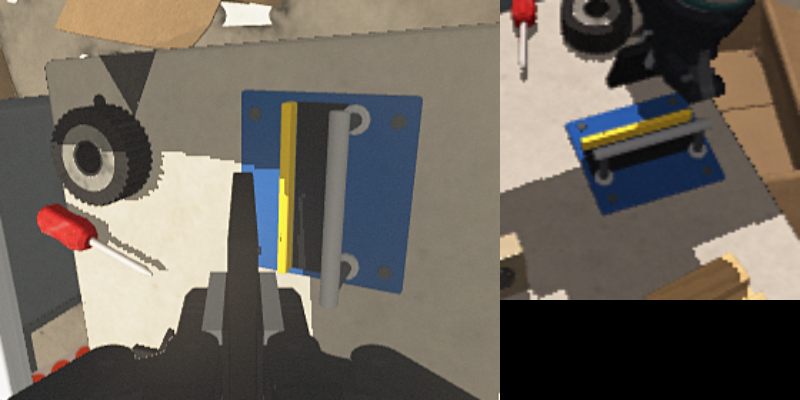

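Emit:
arm_command --series "0.136 0.0635 0 0 0 0 -1;0.136 0.0635 0 0 0 0 -1;0.136 0.0635 0 0 0 0 -1;0.136 0.0635 0 0 0 0 -1;0.068 0.0317 0 0 0 0 -1;0.034 0.0159 0 0 0 0 -1;0.034 0.0159 0 0 0 0 -1;0 0 0 0 0 0 -1;0 0 0 0 0 0 -1"

```text
clock: 6.93
position: [0.4815, 0.0761, 0.0661]
ee_rot: [-0.362, -0.398, -0.584, 0.607]
contact_force: [-0.1, 0.1, -3.3]
width: 0.0069
```

Emit:
arm_command --series "0.018 0.0085 0 0 0 0 -1;0.018 0.0085 0 0 0 0 -1;0 0 0 0 0 0 -1"

```text
clock: 7.18
position: [0.4813, 0.0761, 0.0613]
ee_rot: [-0.362, -0.398, -0.584, 0.608]
contact_force: [-0.2, -0.5, -3.4]
width: 0.0072
```

Emit:
arm_command --series "0.014 0.0063 0 0 0 0 -1;0.014 0.0063 0 0 0 0 -1;0 0 0 0 0 0 -1"

```text
clock: 7.43
position: [0.4811, 0.0761, 0.058]
ee_rot: [-0.362, -0.398, -0.585, 0.608]
contact_force: [0.0, -0.1, -2.4]
width: 0.0071
```

Emit:
arm_command --series "0.014 0.0063 0 0 0 0 -1;0 0 0 0 0 0 -1;0 0 0 0 0 0 -1"

```text
clock: 7.68
position: [0.4808, 0.0761, 0.0567]
ee_rot: [-0.361, -0.398, -0.585, 0.608]
contact_force: [-1.7, -0.2, -3.1]
width: 0.0072
```

Emit:
arm_command --series "0.01 0.0045 0 0 0 0 -1;0 0 0 0 0 0 -1;0 0 0 0 0 0 -1"

```text
clock: 7.93
position: [0.4806, 0.0762, 0.0561]
ee_rot: [-0.361, -0.398, -0.585, 0.608]
contact_force: [-2.5, -0.3, 0.7]
width: 0.007
```

Run:
```python
from h import *
s=manip.get_state(); im=get_image("wrist"); im2=get_image("scene"); np.save("s4.npy",s,allow_pickle=True)
cv2.imwrite("pics/w4f.png",im[:,:,::-1])
print(s["position"],s["contact_force"],s["moment"])
a=cv2.resize(im[60:340,150:500],(500,400)); b=cv2.resize(im2[120:240,280:400],(300,300)); b=np.vstack([b,np.zeros((100,300,3),np.uint8)]); cv2.imwrite("pics/c6.png",np.hstack([a,b])[:,:,::-1])
```

```text
[0.4806 0.0762 0.0561] [-2.4724 -0.271   0.7337] [-0.0705  0.1762 -0.0393]
```

View pics/c6.png

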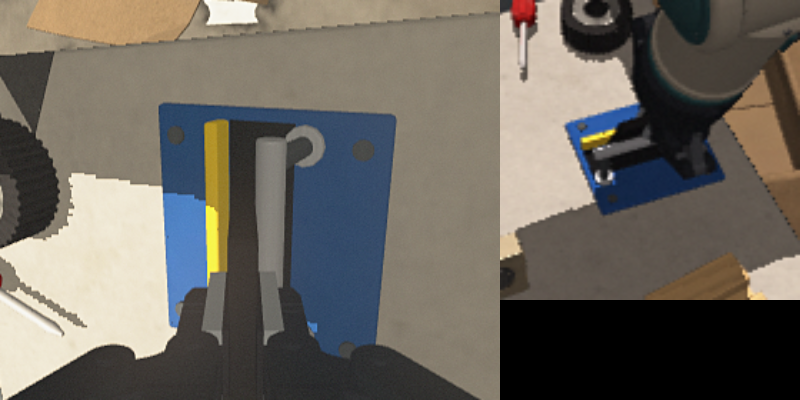

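Emit:
arm_command --series "0 0 0 0 0 0 -0.8;0 0 0 0 0 0 -0.7;0 0 0 0 0 0 -0.6;0 0 0 0 0 0 -0.5;0 0 0 0 0 0 -0.4;0 0 0 0 0 0 -0.3;0 0 0 0 0 0 -0.3;0 0 0 0 0 0 -0.3" --squeeze 20

```text
clock: 8.7
position: [0.4813, 0.0761, 0.0557]
ee_rot: [-0.362, -0.398, -0.584, 0.608]
contact_force: [0.1, -0.2, -0.8]
width: 0.0299
```

Emit:
arm_command --series "-0.05 0 0 0 0 0 -0.3;-0.1 0 0 0 0 0 -0.3;-0.15 0 0 0 0 0 -0.3;-0.2 0 0 0 0 0 -0.3;-0.2 0 0 0 0 0 -0.3;-0.2 0 0 0 0 0 -0.3;-0.2 0 0 0 0 0 -0.3;-0.1 0 0 0 0 0 -0.3;0 0 0 0 0 0 -0.3;0 0 0 0 0 0 -0.3"

```text
clock: 9.53
position: [0.5319, 0.073, 0.1647]
ee_rot: [-0.362, -0.398, -0.584, 0.607]
contact_force: [-0.7, -0.2, -1.0]
width: 0.03
```

Run:
```python
from h import *
s=manip.get_state(); im=get_image("wrist"); im2=get_image("scene"); im3=get_image("top"); np.save("s5.npy",s,allow_pickle=True)
for n,i in zip(("w5f","s5f","t5f"),(im,im2,im3)): cv2.imwrite(f"pics/{n}.png",i[:,:,::-1])
print(s["position"],s["contact_force"],s["width"])
a=cv2.resize(im[60:340,150:500],(500,400)); b=cv2.resize(im2[130:220,290:380],(300,300)); b=np.vstack([b,np.zeros((100,300,3),np.uint8)]); cv2.imwrite("pics/c7.png",np.hstack([a,b])[:,:,::-1])
```

```text
[0.5319 0.073  0.1647] [-0.6811 -0.155  -1.0249] 0.030000078954941157
```

View pics/c7.png

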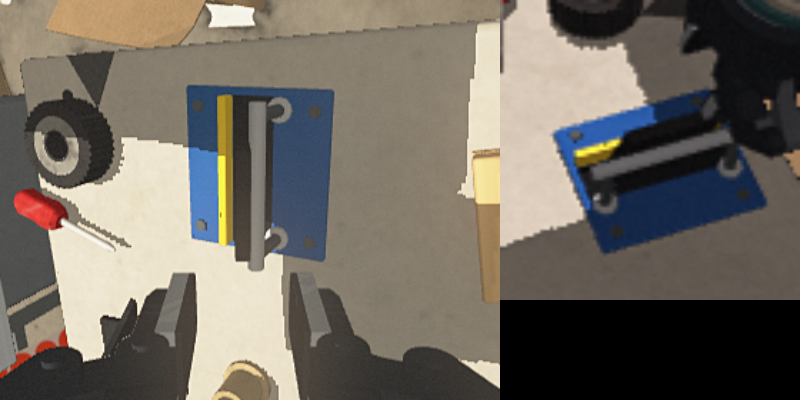

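Run:
```python
from h import *
s=np.load("s5.npy",allow_pickle=True).item(); c,T=cam("wrist",s)
im=cv2.imread("pics/w5f.png"); crop=im[110:260,270:360]; cv2.imwrite("pics/c8.png",cv2.resize(crop,None,fx=4,fy=4,interpolation=2))
O=np.array([.467,.076,0]); Rr=np.array([[.9982,.0608,0],[-.0608,.9982,0],[0,0,1]])
for t in (20,25,30):
    a=np.radians(t)
    for y in(-.03,.03):
        # rear foot on base, rear face tangent to rail (axis .018,.042, r=.005)
        x0=.018-.005*np.cos(a)-(.042+.005*np.sin(a)-.006)*np.tan(a)
        foot=np.array([x0,y,.006]); top=foot+.079*np.array([np.sin(a),0,np.cos(a)]); tf=top+.008*np.array([-np.cos(a),0,np.sin(a)])
        q=(np.array([top,tf])@Rr.T)+O
        print(t,y,"wrist crop",((pix(c,T,q)-[270,110])*4).round().tolist(),"scene",pix(*cam("scene"),q).round(1).tolist())
```

```text
20 -0.03 wrist crop [[199.0, 540.0], [157.0, 539.0]] scene [[328.2, 171.1], [326.9, 167.3]]
20 0.03 wrist crop [[200.0, 222.0], [154.0, 222.0]] scene [[356.9, 163.0], [355.6, 159.3]]
25 -0.03 wrist crop [[217.0, 537.0], [175.0, 537.0]] scene [[328.7, 172.8], [327.4, 169.0]]
25 0.03 wrist crop [[219.0, 221.0], [173.0, 221.0]] scene [[357.3, 164.8], [356.1, 161.0]]
30 -0.03 wrist crop [[233.0, 533.0], [191.0, 534.0]] scene [[329.0, 174.6], [327.8, 170.6]]
30 0.03 wrist crop [[236.0, 219.0], [191.0, 219.0]] scene [[357.6, 166.5], [356.4, 162.6]]
```

View pics/c8.png

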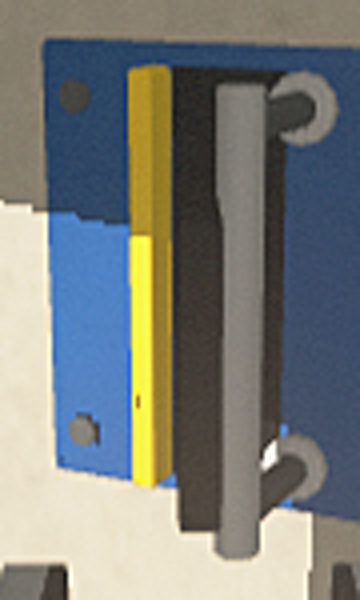

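Emit:
arm_command --series "0 0 0 0 0 0 -0.3;0 0 0 0 0 0 -0.3;0 0 0 0 0 0 -0.3;0 0 0 0 0 0 -0.3;0 0 0 0 0 0 -0.3;0 0 0 0 0 0 -0.3;0 0 0 0 0 0 -0.3;0 0 0 0 0 0 -0.3;0 0 0 0 0 0 -0.3;0 0 0 0 0 0 -0.3;0 0 0 0 0 0 -0.3;0 0 0 0 0 0 -0.3"

```text
clock: 10.68
position: [0.5318, 0.073, 0.1645]
ee_rot: [-0.362, -0.398, -0.584, 0.608]
contact_force: [-0.4, 0.3, 0.7]
width: 0.0299
```

Run:
```python
from h import *
from rig import ticket
a=cv2.imread("pics/w5f.png")[110:260,270:360].astype(int); b=get_image("wrist")[110:260,270:360,::-1].astype(int)
t0=cv2.imread("pics/top0.png").astype(int)[185:222,340:385]; t1=get_image("top")[185:222,340:385,::-1].astype(int)
d=np.abs(a-b).max(2); e=np.abs(t0-t1).max(2); print("plate diff",d.mean(),(d>40).sum(),"bearing diff",e.mean(),(e>60).sum())
if (d>40).sum()<150: print(ticket.sign_off())
```

```text
plate diff 5.003333333333333 153 bearing diff 22.48228228228228 331
```

Run:
```python
from h import *
a=cv2.imread("pics/w5f.png")[110:260,270:360]; b=np.ascontiguousarray(get_image("wrist")[110:260,270:360,::-1])
t0=cv2.imread("pics/top0.png")[185:235,330:395]; t1=np.ascontiguousarray(get_image("top")[185:235,330:395,::-1])
g=lambda i:cv2.cvtColor(i,cv2.COLOR_BGR2GRAY).astype(np.float32)
print("shift px",cv2.phaseCorrelate(g(a),g(b)),"plate part",cv2.phaseCorrelate(g(a[90:145,35:60]),g(b[90:145,35:60])))
cv2.imwrite("pics/c9.png",np.hstack([cv2.resize(b,(300,500)),cv2.resize(t0,(240,500)),cv2.resize(t1,(240,500))]))
```

```text
shift px ((0.19733913481996979, 0.06282464937986276), 0.9996761839124891) plate part ((0.6237285820205667, 0.15375693871167329), 1.0183342838287353)
```

View pics/c9.png

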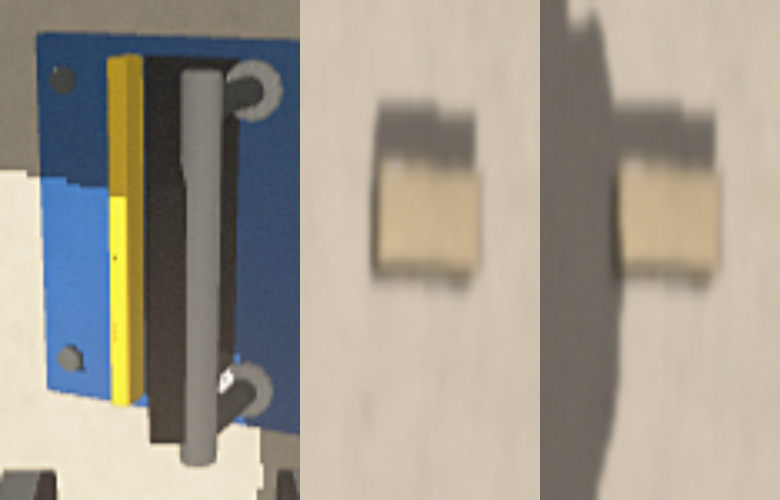

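The bearing plate is unmoved; only the arm's shadow changed near it. I'll check that the plate isn't creeping before I sign off.

Run:
```python
from h import *
ims=[cv2.imread("pics/w5f.png")]+[get_image("wrist")[:,:,::-1].copy() for _ in range(12)]
ref=ims[0]
for k in (0,1,4,8,12):
    i=cv2.cvtColor(ims[k],cv2.COLOR_BGR2GRAY).astype(float)
    p=i[215:235,300:345].mean(0); q=i[225:252,317:322].mean(1)
    print(k,p[10:32].round().astype(int).tolist(),q.round().astype(int).tolist())
```

```text
0 [142, 141, 148, 104, 75, 68, 70, 70, 71, 70, 70, 70, 70, 70, 63, 87, 138, 138, 138, 136, 134, 132] [70, 71, 72, 70, 73, 71, 73, 73, 73, 72, 73, 73, 74, 74, 73, 72, 67, 77, 209, 238, 231, 230, 229, 228, 228, 227, 228]
1 [141, 141, 146, 117, 75, 68, 69, 70, 70, 70, 70, 70, 70, 69, 66, 80, 137, 138, 137, 137, 135, 133] [70, 71, 70, 71, 72, 70, 74, 72, 72, 72, 73, 74, 74, 73, 74, 75, 70, 52, 205, 239, 231, 230, 228, 228, 228, 228, 228]
4 [141, 142, 145, 117, 76, 68, 69, 70, 70, 70, 69, 70, 70, 69, 65, 80, 137, 138, 137, 137, 135, 133] [71, 71, 69, 71, 71, 72, 72, 74, 71, 72, 73, 73, 74, 75, 75, 75, 71, 52, 205, 239, 230, 230, 228, 228, 228, 228, 227]
8 [141, 142, 146, 116, 76, 68, 70, 69, 70, 70, 70, 70, 70, 69, 66, 80, 138, 138, 137, 137, 135, 133] [70, 70, 73, 72, 70, 73, 71, 72, 73, 73, 74, 72, 74, 73, 75, 75, 71, 52, 205, 239, 231, 230, 228, 228, 227, 228, 228]
12 [142, 142, 146, 117, 76, 68, 70, 69, 70, 70, 70, 70, 70, 70, 65, 81, 137, 137, 137, 137, 135, 133] [71, 72, 71, 70, 72, 71, 73, 73, 73, 73, 72, 73, 75, 73, 74, 74, 70, 52, 204, 239, 231, 229, 229, 228, 228, 227, 228]
```

The plate is static over 0.6 s. The small earlier shift was the hand settling, since the lip and rail edges moved with it.

```bash
python3 -c "
from rig import ticket, manip; print(manip.get_state()['clock']); print(ticket.sign_off())"
```

```text
11.4833
the job is handed in; nothing more can be done
None
```

I took the black die plate out of the slotted stand, tilted it 25° and lowered it until force showed it on the base and against the rail. Then I let go, backed the gripper off along the plate, and handed the job in at 11.5 s; no verdict was reported.

**Plate position:** the last wrist picture puts it between the lip and the rail, leaning back about 26° and about 1–2 mm from mid-rail.

**Stillness:** my first frame comparison just missed the limit I had set (153 changed pixels against 150), so I held off handing in. Pictures over the next 0.6 s showed no motion. I put the earlier shift of under 1 px down to the hand settling.

**Bearing plate:** its pixel comparison also differed, but the picture showed only the arm's shadow beside it; the plate had not moved.

**Gripper:** it was about 0.11 m clear of where it let go when I handed in, touching nothing.

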